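Index a board stage into its ball detent and hold it

ROBOT

A 6-joint arm with a two-finger parallel gripper is mounted at the origin on a cart in front of the work surface, level with it; the furniture and walls round the work are solid. World frame = base frame: x ahead of the robot, y to its left, z up, the work surface at z = 0. Lengths are in m, angles in rad, forces in N, time in s.
With the tool pointing down it reaches from about 0.35 to 0.775 m from the base axis. Payload 5.5 kg.
Tool frame: the origin (TCP) lies midway between the tips of the shut fingers; the grasp point (between the pads) lies 19 mm behind it; z points along the fingers, y is the line along which they close (so a half turn about z gives the same grasp; the last joint's range is limited). The gripper opens to 85 mm and grips with 20 to 120 N. Pads are 22 mm wide; open, the fingers measure 114 mm over their backs; the gripper's body (76 mm by 85 mm) begins 54 mm behind the grasp point. The pads swing forward as they close: fully open they stand 13 mm farther back than shut.
Start: joints at [1.139, 0.313, 0.046, 1.304, 0, 1.431], TCP at [0.165, 0.551, 0.231] pointing down, gripper open.
Joint ranges: [-2.76, 2.76], [-0.86, 1.69], [-1.03, 1.26], [-2.2, 2.34], [-1.47, 1.5], [-3.14, 3.14]. Speed limits (rad/s): [2.57, 2.57, 3.14, 3.14, 3.14, 3.14].

INTERFACE

Orientations are given as a unit quaternion [x, y, z, w].
In Python, from station import env gives the robot as it stands. The module is installed in compiled form; this text tells all that it offers.
- The arm moves only by the tool send_rows, never from a script. Its argument "series" is text: rows parted by semicolons, each of 7 numbers parted by spaces: the shift along the tool's x, y, z in cm, then the turn, a rotation vector about the tool's x, y, z in rad, then the finger opening in cm, from 0 to 8.54. In form: dx dy dz ax ay az hand; .... A call has 1 to 8 rows; each row is the pose to reach, as a shift and turn from the pose commanded when the call began, along the tool's axes at that moment; what a row does not reach only later rows make up. A row lasts 1/8 s, in which the tool goes at most 62.5 mm and 10.7 degrees, less where a joint would pass 70% of its speed; a pose out of reach is approached as far as the arm can. A call with a gripper value outside its range is refused whole. The fingers move at their own pace and stop on an object; "force" is the grip in N (left out, the last holds). Time passes only in rows, so rows that repeat a pose let the fingers close. It gives the time, the measured TCP pose, the force, the opening and the grip force at its end, in the units of the state.
- env.state(): the state, without advancing time (a new reading comes with each control period).
- env.grab_frame(name): name is "scene" or "top" or "wrist"; returns (picture, depth): 420x560x3 uint8, red, green, blue; 420x560 float32, m along the optical axis (not along the pixel's ray), 0 where there is no reading.
- env.camera_info(name): a dict with "vfov" (degrees; the focal length in pixels is half the picture's height over the tangent of half this angle, whatever the lens; pixels are square), "cx", "cy" (the principal point, pixels), "cam_to_world" (4x4, takes a point from camera to world coordinates). Camera axes: x right, y down, z forward; pixel columns grow to the right and rows downward; lengths in m; the calibration is good to about 2 mm. A picture is of the moment at which its call begins: read the wrist's pose just before it. camera_info takes no time and is no camera call; for the wrist camera it gives the pose at the moment of the call.
- env.sign_off(): hands the job in; it is judged then, once.
The state is a dict: "clock": time; "joint_positions": joint angles; "qvel": joint speeds; "tau": joint torques, N m; "ee_pos": TCP position; "eef_rot": TCP orientation; "force": force on the tool from outside, world axes, zero at the start; "ft_torque": the same for the moment, N m; "width": finger opening in m; "grip_force": force on a finger pad.
Only numpy, scipy, OpenCV 4.12 (cv2) and the standard library are available. Lean on these libraries where they do the work, as an engineer would, in place of code of your own. Each camera call takes 0.05 s, during which the arm holds its last target. There are 200 camera calls.

TASK

On the board inspection stage, press the red release plunger all the way down so that the carriage with the green circuit board is set free. Then take the carriage by its black handle and slide it along the rails, away from its start, until its ball clicks into the notch below the small camera; do not force it out past the notch. Finish while still gripping the handle with the carriage held in the notch, and leave the jar, the capacitor and the marker pen alone.

Things in the scene. Friction and masses are not known exactly. Their poses are not given: they have to be found in the camera images.
- stage: grey base plate of the stage, 240 x 320 x 12 mm, fixed. Origin on the bench surface; +y is the sliding direction (from start to notch), z up, +x from the handle's side to the camera post's side. In this frame the handle slides along x = -48 mm, the board lies at x = 32 mm, the camera post at x = 108 mm; camera and arm are 74 to 108 mm above the bench and reach forward to x = 20 mm
- plunger_top (a point): top centre of the round red plunger cap, 22 mm across, 40 mm above the bench at rest, in front of the carriage (stage x = -95 mm, y = -42 mm). It is pressed straight down 10 mm to a hard stop, against a spring of 2 N at rest and 6 N at the bottom, and up to 4 N of rubbing on the way
- plunger (a joint): how far the red plunger is pressed (m): 0 at rest, 0.010 at the bottom. Its tongue blocks the carriage until it is about 8 mm down; then a spring throws the carriage about 10 mm (at most 18) forward, off the lock, and the plunger stays nearly down. It comes up again once the carriage has gone on by more than about 35 mm
- handle (a point): grip point of the black upright handle on the carriage, 62 mm above the bench. The handle is 14 mm wide along the sliding direction, 22 mm deep across it, top 81 mm above the bench; below it a foot 26 mm wide along the sliding direction, its top 41 mm above the bench, on the carriage plate (36 mm high). Free on both sides along the sliding direction. Axes as stage
- carriage (a joint): travel of the carriage from its locked start along the stage's +y (m), 0 to 0.15. It slides with 1 to 3 N of friction; the carriage is an aluminium plate 165 x 70 mm on two rods
- ball (a point): the spring-loaded ball under the rear of the carriage, in line with the handle across the rails (same stage y); axes as stage
- notch (a point): notch in the brass index bar, straight below the arm of the small grey camera with a blue ring; clamped anywhere from 80 to 120 mm from the ball's locked start. The ball is in it when ball and notch have the same stage y. Over the last 5 mm the ball falls 2.7 mm deep and pulls the carriage to the middle with up to 6 N; about 9 N drive it out. Axes as stage
- jar_center (a point): centre of the loose cream jar, 46 mm across, 36 mm high, upright past the far end of the stage; leave alone
- capacitor_center (a point): centre of the loose dark capacitor, 25 mm across, 41 mm high, upright past the far end of the stage; leave alone
- marker_center (a point): centre of the loose blue and white marker pen, 135 mm long, 17 mm thick, lying in front of the stage; leave alone

How it is judged:
By the outcome, as a careful person would: the job done as asked, in the order asked, and still so for the second after the job is handed in, while the arm keeps its last pose, push and grip.
It also fails if it takes over 53 s, if anything falls off the work surface, if the arm or the gripper's body presses on something with over 40 N, if the wrist force passes 120 N, or if a joint passes its speed limit or range.

## Working session

There is one attempt and no reset: what is moved stays moved. The work goes in short steps, Python scripts to look and compute and a tool call to move; the robot and the scene stay as the last step left them, time stands still between calls to the robot, and variables do not carry over. Pictures are saved under pics/ and viewed, at most 10 in all, crops included, and the job is handed in when it is done.

Besides the shell and the picture viewer there is one more tool, called by a JSON object that holds its "method" and its "body". send_rows: Moves the arm, as the interface text tells. Its arguments: {"type":"object","properties":{"series":{"type":"string"},"force":{"type":"number"}},"required":["series"]}

```bash
mkdir -p pics; cat > h.py <<'E'
import numpy as np, cv2
from station import env
def grab(n):
    i=env.camera_info(n); im,d=env.grab_frame(n); return im,d,i
def cloud(d,i):
    h,w=d.shape; f=h/2/np.tan(np.radians(i['vfov'])/2)
    u,v=np.meshgrid(np.arange(w),np.arange(h))
    p=np.stack([(u-i['cx'])/f*d,(v-i['cy'])/f*d,d],-1)
    T=np.array(i['cam_to_world']); return p@T[:3,:3].T+T[:3,3]
E
python3 - <<'E'
from h import *
print(env.state())
for n in ['scene','top']:
    im,d,i=grab(n); np.savez(n+'.npz',im=im,P=cloud(d,i),d=d)
    cv2.imwrite(f'pics/{n}1.png',im[:,:,::-1]); print(n,i)
E
```

```text
{'clock': 0.0, 'joint_positions': array([ 1.13939286e+00,  3.14008243e-01,  4.49818717e-02,  1.30361383e+00,
       -2.57220074e-05,  1.43118193e+00]), 'qvel': array([-7.91264105e-04,  2.98882380e-04,  4.11379067e-04,  6.57456245e-04,
        4.58912445e-04,  8.64869571e-05]), 'tau': array([ 4.57058222e-04, -4.80626786e+01,  2.98533297e+01,  1.94089237e-02,
        4.86272552e-05, -2.73035354e-07]), 'ee_pos': array([0.16521445, 0.55021378, 0.23040561]), 'eef_rot': array([ 1.45377442e-01,  9.89375838e-01, -8.88238189e-04, -2.47319450e-04]), 'force': array([ 0.03082423, -0.27136355,  0.14029266]), 'ft_torque': array([0.03281487, 0.00792566, 0.02902914]), 'grip_force': 0.0, 'width': 0.0857081169069263}
scene {'vfov': 43.05535916387623, 'cx': 268.21858261878606, 'cy': 202.4850181480467, 'cam_to_world': array([[ 0.70222733, -0.43707629,  0.56199741,  0.00983042],
       [-0.71157151, -0.45670574,  0.53393432, -0.13728797],
       [ 0.02329741, -0.77484462, -0.63172229,  0.67750129],
       [ 0.        ,  0.        ,  0.        ,  1.        ]])}
top {'vfov': 55.16720580514408, 'cx': 282.3224211402517, 'cy': 210.46389631381388, 'cam_to_world': array([[ 0.01139211, -0.98813491,  0.15316531,  0.43698774],
       [-0.99977736, -0.01397662, -0.01580781,  0.37548994],
       [ 0.01776099, -0.15295113, -0.98807414,  0.91488038],
       [ 0.        ,  0.        ,  0.        ,  1.        ]])}
```

View pics/scene1.png

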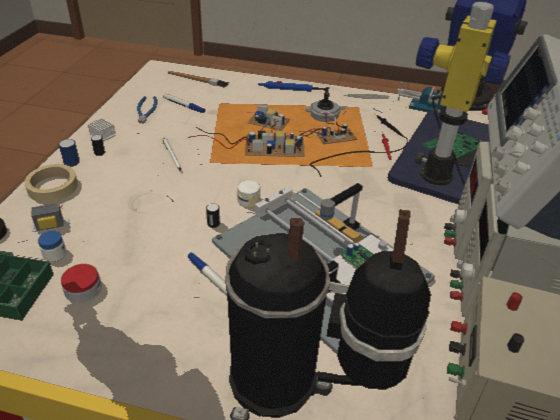

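View pics/top1.png

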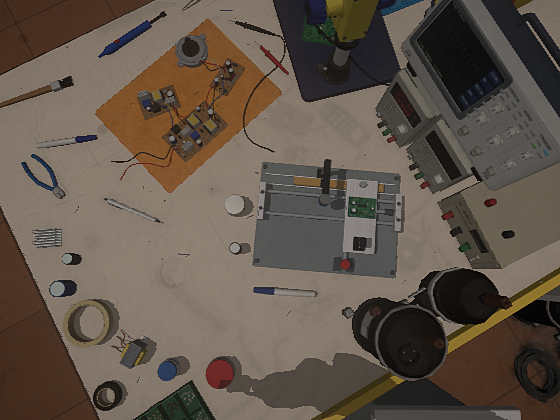

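The scene picture shows the stage partly hidden by two black cylinders. In the top picture the stage lies at about (330,215), with the red plunger at (346,265), the black handle near (360,243), the camera arm at (326,178), the jar at (237,205), the capacitor at (236,248) and the marker at (285,292). Next I measure these, including the tanks.

```bash
python3 - <<'E'
from h import *
z=np.load('top.npz'); im,P=z['im'],z['P']
for n,(u,v) in dict(plunger=(346,265),handle=(360,242),cam=(326,178),camtip=(326,192),jar=(237,205),cap=(236,248),marker=(285,292),tankA=(410,340),tankB=(455,295),tankrod=(505,300),tankedge=(350,312),psu=(470,225),blue=(335,60),c1=(258,164),c2=(400,175),c3=(397,277),c4=(254,266),tanklow=(370,365)).items():
    print(n,np.round(np.median(P[v-1:v+2,u-1:u+2].reshape(-1,3),0),4))
hsv=cv2.cvtColor(im,cv2.COLOR_RGB2HSV)
roi=np.zeros(hsv.shape[:2],bool); roi[150:285,245:410]=1
m=roi&((hsv[...,0]<8)|(hsv[...,0]>172))&(hsv[...,1]>150)&(hsv[...,2]>80)
print('red',m.sum(),np.median(P[m],0))
c=im[145:305,225:415]; cv2.imwrite('pics/topc.png',cv2.resize(c,None,fx=4,fy=4,interpolation=cv2.INTER_CUBIC)[:600,:,::-1])
# plate fit
Z=P[...,2]; m=roi&(Z>.006)&(Z<.018)
pts=P[m][:,:2].astype(np.float32); print(cv2.minAreaRect(pts),m.sum())
E
```

```text
plunger [0.4552 0.2225 0.0406]
handle [0.5022 0.1995 0.0798]
cam [0.6309 0.2734 0.1077]
camtip [0.6016 0.2735 0.1093]
jar [0.5839 0.4618 0.0371]
cap [0.4887 0.4607 0.0427]
marker [0.3954 0.3532 0.0157]
tankA [0.3344 0.161  0.2609]
tankB [0.404  0.0796 0.2468]
tankrod [0.4023 0.0475 0.3363]
tankedge [0.3549 0.2125 0.0286]
psu [ 0.5389 -0.0247  0.0986]
blue [0.9032 0.2495 0.0887]
c1 [0.6881 0.4189 0.0024]
c2 [0.667  0.0851 0.0018]
c3 [0.4305 0.1007 0.001 ]
c4 [0.4513 0.4231 0.0031]
tanklow [0.2407 0.1656 0.0008]
red 72 [0.4572385  0.22487046 0.04088048]
((0.5746592879295349, 0.25630152225494385), (0.29173544049263, 0.3790533244609833), 0.678754448890686) 9986
```

View pics/topc.png

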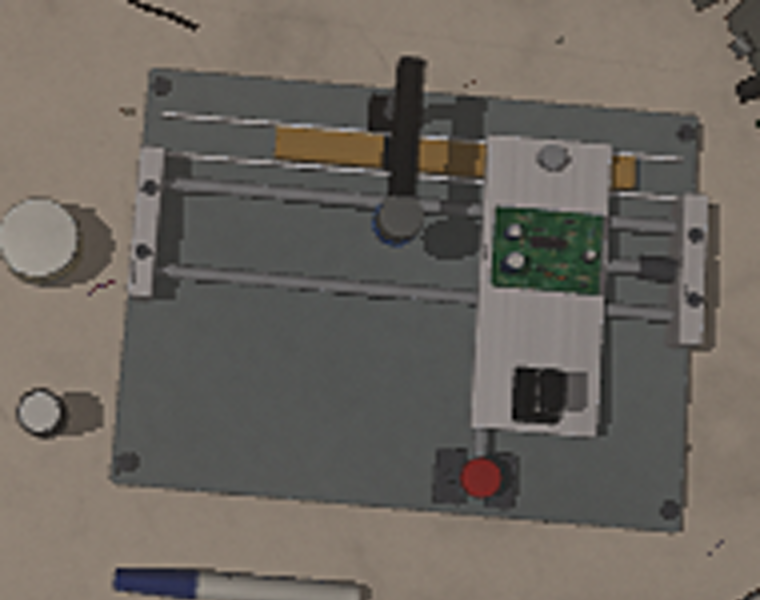

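The crop confirms it: the stage is turned about 5°, the plunger cap is at crop (481,478), the handle top at about (535,392), the camera lens head at (400,218), and the camera arm runs along column 405. I need exact stage frame and obstacle (black tank) geometry.

```bash
python3 - <<'E'
from h import *
i=env.camera_info('top'); T=np.linalg.inv(np.array(i['cam_to_world'])); f=210/np.tan(np.radians(i['vfov'])/2)
def pj(p):
    q=T[:3,:3]@np.array(p)+T[:3,3]; return q[0]/q[2]*f+i['cx'],q[1]/q[2]*f+i['cy']
print('tcp px',pj(env.state()['ee_pos']))
z=np.load('top.npz'); P=z['P']
px=lambda a,b:(225+a/4,145+b/4)
# stage bolts on the plate: intersect ray with z=.012
C=np.array(i['cam_to_world'])
def ray(u,v,h):
    d=C[:3,:3]@np.array([(u-i['cx'])/f,(v-i['cy'])/f,1]); return C[:3,3]+d*(h-C[2,3])/d[2]
cs={}
for n,(a,b,h) in dict(TL=(152,70,.012),TR=(698,117,.012),BR=(681,531,.012),BL=(112,482,.012),plunger=(481,478,.040),lens=(400,218,.108),armend=(410,60,.108),armR=(422,130,.108),armL=(394,130,.108),handletop=(532,392,.081),carrTL=(487,137,.036),carrTR=(611,146,.036),carrBR=(598,436,.036),carrBL=(472,428,.036)).items():
    cs[n]=ray(*px(a,b),h)
    print(n,np.round(cs[n],4))
c=(cs['TL']+cs['TR']+cs['BL']+cs['BR'])/4
ys=(cs['TL']-cs['TR']+cs['BL']-cs['BR'])[:2]; xs=(cs['TL']-cs['BL']+cs['TR']-cs['BR'])[:2]
print('center',c,'len',np.linalg.norm(ys)/2,np.linalg.norm(xs)/2,'yaw',np.degrees(np.arctan2(-ys[0],ys[1])),np.degrees(np.arctan2(xs[1],xs[0])))
yaw=np.arctan2(-ys[0],ys[1]);R=np.array([[np.cos(yaw),-np.sin(yaw)],[np.sin(yaw),np.cos(yaw)]])
for n in cs: print(n,'stage mm',np.round(1000*R.T@(cs[n]-c)[:2],1))
for n in ['top','scene']:
    P=np.load(n+'.npz')['P'].reshape(-1,3); 
    for lo,hi in [(.03,.1),(.1,.18),(.18,.24),(.24,.3),(.3,.36),(.36,.5)]:
        q=P[(P[:,2]>lo)&(P[:,2]<hi)&(P[:,0]>-.1)&(P[:,0]<.5)&(P[:,1]<.24)&(P[:,1]>-.05)]
        if len(q): print(n,lo,hi,len(q),np.round(np.percentile(q,[1,99],0),3).tolist())
im,d,i=grab('wrist'); cv2.imwrite('pics/w1.png',im[:,:,::-1]); print(i)
E
```

```text
tcp px (np.float64(161.43526339425364), np.float64(446.34785086272393))
TL [0.6886 0.407  0.012 ]
TR [0.6657 0.0904 0.012 ]
BR [0.4289 0.1078 0.012 ]
BL [0.4522 0.4248 0.012 ]
plunger [0.4562 0.224  0.04  ]
lens [0.586  0.2756 0.108 ]
armend [0.6694 0.27   0.108 ]
armR [0.6323 0.264  0.108 ]
armL [0.632  0.2785 0.108 ]
handletop [0.5    0.2039 0.081 ]
carrTL [0.6462 0.2175 0.036 ]
carrTR [0.6421 0.1477 0.036 ]
carrBR [0.4798 0.1589 0.036 ]
carrBL [0.4833 0.2279 0.036 ]
center [0.55886222 0.2575296  0.012     ] len 0.31764965114495797 0.23726127784206802 yaw -4.172305715871042 -4.255622353095193
TL stage mm [118.5 158.6]
TR stage mm [ 118.7 -158.9]
BR stage mm [-118.7 -158.8]
BL stage mm [-118.5  159.1]
plunger stage mm [-99.9 -40.9]
lens stage mm [25.7 20. ]
armend stage mm [109.3  20.5]
armR stage mm [72.7 11.8]
armL stage mm [71.4 26.2]
handletop stage mm [-54.8 -57.8]
carrTL stage mm [ 90.  -33.6]
carrTR stage mm [  91.  -103.5]
carrBR stage mm [ -71.7 -104.1]
carrBL stage mm [-73.2 -35.1]
top 0.03 0.1 1710 [[0.147, -0.049, 0.03], [0.499, 0.237, 0.098]]
top 0.1 0.18 1382 [[0.294, 
[... 202 characters left out ...]
01], [0.408, 0.142, 0.338]]
scene 0.03 0.1 3597 [[0.144, -0.047, 0.03], [0.498, 0.237, 0.099]]
scene 0.1 0.18 7338 [[0.267, -0.01, 0.101], [0.422, 0.168, 0.179]]
scene 0.18 0.24 7896 [[0.267, -0.005, 0.181], [0.411, 0.194, 0.24]]
scene 0.24 0.3 7975 [[0.278, 0.005, 0.24], [0.423, 0.185, 0.296]]
scene 0.3 0.36 630 [[0.329, 0.034, 0.3], [0.405, 0.138, 0.338]]
{'vfov': 69.80050162271954, 'cx': 271.6357974605297, 'cy': 209.30206083535643, 'cam_to_world': array([[ 0.28905529,  0.90701939,  0.30620723,  0.08647659],
       [ 0.95730798, -0.27289559, -0.09533849,  0.57401208],
       [-0.00291126,  0.32069272, -0.94717881,  0.37301581],
       [ 0.        ,  0.        ,  0.        ,  1.        ]])}
```

View pics/w1.png

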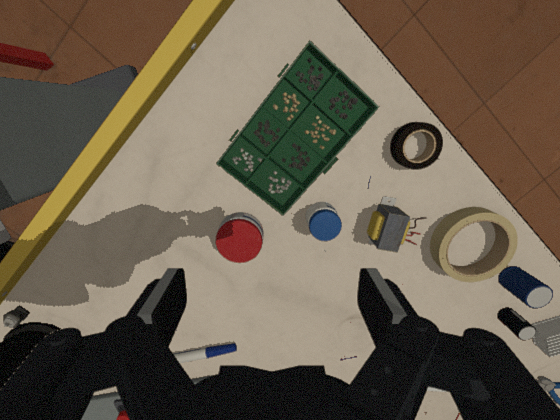

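The wrist picture shows open fingers at (165,330) and (380,320), with no stage in view yet. I'll refine the handle from depth.

```bash
cat >> h.py <<'E'
yaw=np.radians(-4.2); R2=np.array([[np.cos(yaw),-np.sin(yaw)],[np.sin(yaw),np.cos(yaw)]]); C2=np.array([.5589,.2575])
def st(P): 
    P=np.asarray(P); return np.concatenate([(P[...,:2]-C2)@R2,P[...,2:]],-1)
E
python3 - <<'E'
from h import *
for n in ['top','scene']:
    P=np.load(n+'.npz')['P'].reshape(-1,3); S=st(P)
    for nm,b in dict(handle=(-80,-30,-110,-30,60,90),foot=(-80,-30,-110,-30,39.5,45),cap=(-125,-80,-70,-15,36,46),cam=(10,130,-10,50,98,125)).items():
        b=np.array(b)/1000; q=S[(S[:,0]>b[0])&(S[:,0]<b[1])&(S[:,1]>b[2])&(S[:,1]<b[3])&(S[:,2]>b[4])&(S[:,2]<b[5])]*1000
        if len(q): print(n,nm,len(q),np.round(np.percentile(q,[3,50,97],0),1).tolist())
st0=env.state()
from scipy.spatial.transform import Rotation as Ro
print(np.round(Ro.from_quat(st0['eef_rot']).as_matrix(),3))
for n,p in dict(pl=(-.097,-.042),ha=(-.05,-.068),no=(-.05,.0195)).items(): print(n,R2@np.array(p)+C2)
E
```

```text
top handle 90 [[-62.5, -74.3, 64.0], [-52.1, -65.7, 80.8], [-41.7, -60.8, 84.4]]
top foot 84 [[-66.5, -98.0, 39.6], [-55.2, -60.5, 41.2], [-32.4, -44.2, 43.6]]
top cap 80 [[-108.0, -49.0, 38.2], [-99.2, -39.7, 40.8], [-90.3, -30.4, 43.1]]
top cam 352 [[18.8, 12.3, 101.7], [57.8, 20.8, 108.7], [107.3, 29.0, 111.3]]
scene handle 152 [[-62.6, -78.2, 61.6], [-52.0, -76.4, 79.8], [-42.9, -65.7, 83.9]]
scene foot 25 [[-68.1, -91.3, 39.6], [-41.7, -81.7, 41.5], [-31.8, -75.3, 44.1]]
scene cam 452 [[17.3, 6.3, 99.8], [54.4, 14.0, 108.8], [106.7, 24.1, 111.4]]
[[-0.958  0.288 -0.001]
 [ 0.288  0.958 -0.001]
 [ 0.    -0.001 -1.   ]]
pl [0.45908449 0.2227169 ]
ha [0.50405408 0.19334453]
no [0.51046242 0.28060954]
```

{"method": "send_rows", "body": {"series": "0 0 -3 0 0 -0.175 0; 0 0 -6 0 0 -0.35 0; 0 0 -9 0 0 -0.525 0; 0 0 -12 0 0 -0.7 0; 0 0 -15 0 0 -0.875 0; 0 0 -17 0 0 -1.05 0; 0 0 -17 0 0 -1.225 0; 0 0 -17 0 0 -1.4 0", "force": 60}}

```text
clock: 1.15
ee_pos: [0.1655, 0.5508, 0.4013]
eef_rot: [-0.529, 0.849, 0.0, 0.0]
force: [-0.9, 0.0, 0.0]
width: -0.0001
grip_force: 0.0
```

```bash
cat >> h.py <<'E'
from scipy.spatial.transform import Rotation as Ro
def go(p,xang):
    "shift cm in tool axes and rotvec to reach TCP p with tool down, x axis at world angle xang(deg)"
    s=env.state(); A=Ro.from_quat(s['eef_rot']); M=A.as_matrix()
    a=np.radians(xang); x=np.array([np.cos(a),np.sin(a),0]); z=np.array([0,0,-1.]); B=np.stack([x,np.cross(z,x),z],1)
    print('t',s['clock'],'q',np.round(s['joint_positions'],3).tolist(),'ee',np.round(s['ee_pos'],4),'F',np.round(s['force'],2),'w',s['width'])
    print('shift cm',np.round(100*M.T@(np.array(p)-s['ee_pos']),2),'rot',np.round((A.inv()*Ro.from_matrix(B)).as_rotvec(),3))
    print('M',np.round(M,3).tolist())
E
python3 -c "
from h import *
go([.5,.36,.40],-4.2)"
```

```text
t 1.15 q [1.139, 0.343, 0.503, 1.731, 0.0, 0.025] ee [0.1655 0.5508 0.4013] F [-0.87  0.05  0.02] w -0.00010300446815611909
shift cm [  2.37 -38.44   0.13] rot [-0.     0.    -1.954]
M [[-0.441, -0.897, 0.0], [-0.897, 0.441, 0.0], [-0.0, 0.0, -1.0]]
```

{"method": "send_rows", "body": {"series": "0.3 -4.8 0 0 0 -0.175 0; 0.6 -9.6 0 0 0 -0.35 0; 0.9 -14.4 0 0 0 -0.525 0; 1.2 -19.2 0 0 0 -0.7 0; 1.5 -24 0 0 0 -0.875 0; 1.8 -28.8 0 0 0 -1.05 0; 2.1 -33.6 0 0 0 -1.225 0; 2.4 -38.4 0 0 0 -1.4 0"}}

```text
clock: 2.15
ee_pos: [0.4996, 0.3569, 0.401]
eef_rot: [0.951, -0.309, -0.0, 0.0]
force: [-0.2, 0.7, 1.3]
width: 0.0003
grip_force: 0.0
```

```bash
python3 -c "
from h import *
go([.459,.223,.30],-4.2)"
```

```text
t 2.15 q [0.49, 0.437, 0.645, 1.779, 0.0, -2.024] ee [0.4996 0.3569 0.401 ] F [-0.2   0.72  1.29] w 0.0002738307734576011
shift cm [ 4.58 13.22 10.1 ] rot [ 0.     0.    -0.554]
M [[0.809, -0.587, -0.0], [-0.587, -0.809, -0.0], [-0.0, 0.0, -1.0]]
```

{"method": "send_rows", "body": {"series": "0.6 1.7 0 0 0 -0.14 0; 1.7 5 1 0 0 -0.28 0; 2.8 8.3 4 0 0 -0.42 0; 4 11.6 8 0 0 -0.55 0; 4.6 13.2 12 0 0 -0.554 0; 4.6 13.2 16 0 0 -0.554 0; 4.6 13.2 20 0 0 -0.554 0; 4.6 13.2 24 0 0 -0.554 0"}}

```text
clock: 3.15
ee_pos: [0.4571, 0.2241, 0.16]
eef_rot: [0.999, -0.04, 0.0, -0.0]
force: [-0.2, -0.1, 0.8]
width: 0.0001
grip_force: 0.0
```

```bash
python3 - <<'E'
from h import *
go([.459,.223,.055],-4.2)
for n in ['wrist']:
    im,d,i=grab(n); P=cloud(d,i); np.savez('w2.npz',im=im,P=P); cv2.imwrite('pics/w2.png',im[:,:,::-1])
    S=st(P); hsv=cv2.cvtColor(im,cv2.COLOR_RGB2HSV)
    m=((hsv[...,0]<8)|(hsv[...,0]>172))&(hsv[...,1]>150)&(hsv[...,2]>80)&(abs(P[...,2]-.04)<.01)
    print('red',m.sum(),np.round(P[m].mean(0),4),np.round(1000*np.percentile(S[m],[3,50,97],0),1).tolist())
    S=S.reshape(-1,3)
    for nm,b in dict(handle=(-80,-30,-110,-30,70,90),cam=(10,130,-10,50,98,125)).items():
        b=np.array(b)/1000; q=S[(S[:,0]>b[0])&(S[:,0]<b[1])&(S[:,1]>b[2])&(S[:,1]<b[3])&(S[:,2]>b[4])&(S[:,2]<b[5])]*1000
        if len(q): print(n,nm,len(q),np.round(np.percentile(q,[3,50,97],0),1).tolist())
E
```

```text
t 3.15 q [0.298, 0.22, -0.256, 1.094, 0.0, -2.764] ee [0.4571 0.2241 0.16  ] F [-0.16 -0.1   0.81] w 0.00013021920188276636
shift cm [ 0.2   0.09 10.5 ] rot [-0.    -0.    -0.006]
M [[0.997, -0.08, 0.0], [-0.08, -0.997, 0.0], [0.0, -0.0, -1.0]]
red 620 [0.463  0.1972 0.0407] [[-326.5, -252.6, 31.2], [-96.4, -43.4, 40.1], [28.0, 221.6, 49.2]]
wrist handle 607 [[-63.0, -75.4, 73.6], [-51.8, -68.2, 80.4], [-41.9, -61.9, 81.9]]
wrist cam 1853 [[16.3, 7.9, 100.1], [27.6, 17.5, 107.6], [39.9, 28.4, 109.2]]
```

View pics/w2.png

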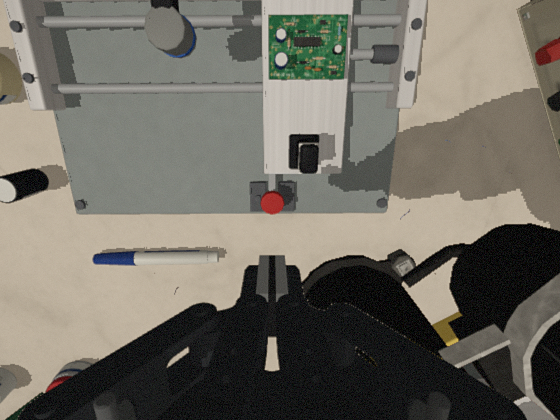

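The wrist view shows the red cap at (272,202), the handle at about (305,152), and the closed fingers at (272,280) above and clear of the cap. Tank A's edge is right of the fingers at (350,275).

```bash
python3 - <<'E'
from h import *
z=np.load('w2.npz'); im,P=z['im'],z['P']; hsv=cv2.cvtColor(im,cv2.COLOR_RGB2HSV)
m=((hsv[...,0]<8)|(hsv[...,0]>172))&(hsv[...,1]>150)&(hsv[...,2]>80); w=np.zeros_like(m); w[185:220,255:290]=1; m&=w&(P[...,2]>.037)
p=np.median(P[m],0); print(m.sum(),np.round(p,4),1000*st(p), np.round(1000*np.percentile(st(P[m]),[3,97],0),1).tolist())
go([p[0],p[1],.043],-4.2)
E
```

```text
394 [0.4575 0.2234 0.0399] [-98.59723317 -41.40925351  39.89977295] [[-107.6, -50.7, 38.3], [-90.0, -32.4, 41.2]]
t 3.2 q [0.298, 0.225, -0.265, 1.09, 0.0, -2.764] ee [0.4539 0.2231 0.1546] F [-1.64 -1.64 -3.68] w -0.00014313666951784877
shift cm [ 0.45 -0.1  11.16] rot [ 0.003  0.008 -0.006]
M [[0.997, -0.08, -0.008], [-0.08, -0.997, -0.002], [-0.008, 0.003, -1.0]]
```

{"method": "send_rows", "body": {"series": "0 0 2 0 0 0 0; 0 0 4 0 0 0 0; 0 0 6 0 0 0 0; 0 0 8 0 0 0 0; 0 0 9.5 0 0 0 0; 0 0 10 0 0 0 0; 0 0 10 0 0 0 0; 0 0 10 0 0 0 0"}}

```text
clock: 4.2
ee_pos: [0.4579, 0.2245, 0.062]
eef_rot: [0.999, -0.04, 0.001, -0.0]
force: [0.1, -0.7, 0.2]
width: -0.0001
grip_force: 0.0
```

```bash
python3 -c "
from h import *
go([.4575,.2234,.04],-4.2)"
```

```text
t 4.2 q [0.298, 0.306, -0.404, 0.859, 0.0, -2.764] ee [0.4579 0.2245 0.062 ] F [ 0.12 -0.65  0.17] w -9.586603801753706e-05
shift cm [-0.03  0.11  2.2 ] rot [-0.001 -0.001 -0.006]
M [[0.997, -0.079, 0.001], [-0.079, -0.997, 0.0], [0.001, -0.001, -1.0]]
```

{"method": "send_rows", "body": {"series": "0 0.1 0.7 0 0 0 0; 0 0.1 1.4 0 0 0 0; 0 0.1 1.9 0 0 0 0; 0 0.1 2.3 0 0 0 0; 0 0.1 2.6 0 0 0 0; 0 0.1 2.9 0 0 0 0; 0 0.1 3.1 0 0 0 0; 0 0.1 3.1 0 0 0 0"}}

```text
clock: 5.2
ee_pos: [0.457, 0.2231, 0.0303]
eef_rot: [0.999, -0.04, -0.0, 0.0]
force: [-1.9, -1.1, 5.0]
width: -0.0001
grip_force: 2.6
```

{"method": "send_rows", "body": {"series": "0 0 0.1 0 0 0 0; 0 0 0.2 0 0 0 0; 0 0 0.3 0 0 0 0; 0 0 0.35 0 0 0 0; 0 0 0.35 0 0 0 0"}}

```text
clock: 5.82
ee_pos: [0.4573, 0.2232, 0.0297]
eef_rot: [0.999, -0.04, 0.001, -0.0]
force: [-9.6, -3.8, 29.0]
width: 0.0004
grip_force: 14.5
```

```bash
cat >> h.py <<'E'
def hand(n,f,rng=(-.11,.09)):
    im,d,i=grab(n); P=cloud(d,i); np.savez(f+'.npz',im=im,P=P); cv2.imwrite(f'pics/{f}.png',im[:,:,::-1]); S=st(P).reshape(-1,3)
    for nm,b in dict(handle=(-.08,-.03,*rng,.07,.09),cam=(.01,.13,-.01,.05,.098,.125)).items():
        q=S[(S[:,0]>b[0])&(S[:,0]<b[1])&(S[:,1]>b[2])&(S[:,1]<b[3])&(S[:,2]>b[4])&(S[:,2]<b[5])]*1000
        if len(q): print(n,nm,len(q),np.round(np.percentile(q,[3,50,97],0),1).tolist())
E
python3 - <<'E'
from h import *
hand('wrist','w3'); hand('top','t3',(-.08,.09))
print(env.state()['ee_pos'],env.state()['force'])
E
```

```text
wrist handle 2890 [[-62.0, -65.3, 73.7], [-50.3, -58.4, 80.4], [-41.7, -52.2, 81.8]]
top cam 349 [[18.4, 12.3, 102.5], [57.9, 20.8, 108.9], [107.1, 28.7, 111.7]]
[0.45731184 0.22322698 0.02969069] [-9.92358927 -4.33897565 29.32262605]
```

View pics/w3.png

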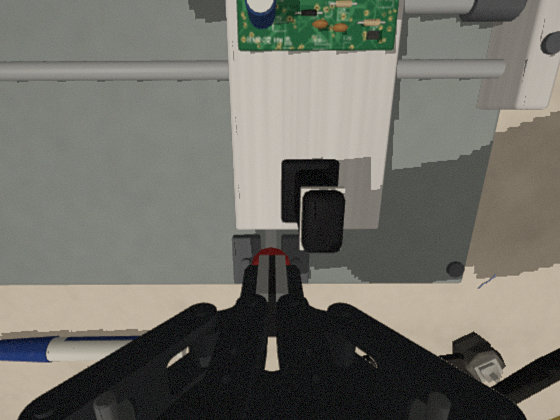

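The wrist view shows the fingers on the fully pressed red cap at (270,258), with the carriage thrown forward about 10 mm (handle top at (322,220), stage y -58.5). Next I go up and over to the handle.

{"method": "send_rows", "body": {"series": "0 0 -1 0 0 0 0; 0 0 -3 0 0 0 0; 0 0 -6 0 0 0 2; 0 0 -9 0 0 0 5; 1.5 0.5 -10 0 0 0 5; 3.5 1.2 -10 0 0 0 5; 4.5 1.7 -10 0 0 0 5; 4.5 1.7 -10 0 0 0 5"}}

```text
clock: 6.92
ee_pos: [0.501, 0.202, 0.1256]
eef_rot: [0.999, -0.04, -0.001, 0.0]
force: [-0.6, -0.5, 0.4]
width: 0.0504
grip_force: 0.0
```

```bash
python3 - <<'E'
from h import *
hand('wrist','w4'); hand('top','t4',(-.08,.0))
p=R2@np.array([-.0518,-.0587])+C2; print(p); go([p[0],p[1],.045],-4.2)
E
```

```text
wrist handle 701 [[-62.1, -66.4, 73.3], [-50.2, -59.5, 80.4], [-41.7, -52.7, 81.8]]
wrist cam 5128 [[18.8, 8.4, 100.1], [45.9, 16.6, 107.5], [74.9, 26.7, 109.0]]
top handle 15 [[-63.1, -64.9, 74.6], [-61.7, -58.0, 79.0], [-60.7, -51.5, 83.9]]
top cam 352 [[18.4, 12.3, 103.2], [57.9, 20.8, 108.8], [107.1, 29.0, 111.5]]
[0.50294003 0.20275138]
t 7.025 q [0.236, 0.302, -0.235, 1.036, 0.0, -2.826] ee [0.5    0.2025 0.1258] F [-0.14  1.47  0.07] w 0.050362458397838546
shift cm [ 0.31 -0.06  8.08] rot [ 0.     0.002 -0.007]
M [[0.997, -0.08, -0.002], [-0.08, -0.997, -0.0], [-0.002, 0.0, -1.0]]
```

View pics/w4.png

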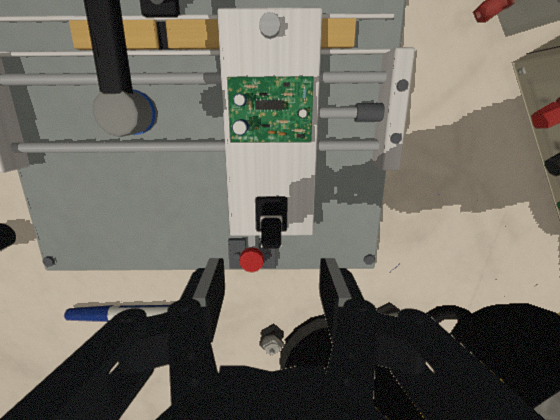

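The wrist view shows the open fingers at (210,290) and (340,290) straddling the handle at (271,232), the brass bar near row 34 with a dark notch line at column 163, and the small camera arm at column 110. I'll lower and measure the notch from this frame.

{"method": "send_rows", "body": {"series": "0.3 0 1.5 0 0 0 5; 0.3 0 3 0 0 0 5; 0.3 0 5 0 0 0 5; 0.3 0 6.5 0 0 0 5; 0.3 0 7.6 0 0 0 5; 0.3 0 8 0 0 0 5; 0.3 0 8 0 0 0 5"}}

```text
clock: 7.9
ee_pos: [0.5038, 0.2026, 0.0468]
eef_rot: [0.999, -0.04, -0.0, -0.0]
force: [-0.0, 0.0, 0.0]
width: 0.0498
grip_force: 0.0
```

```bash
python3 - <<'E'
from h import *
z=np.load('w4.npz'); im,P=z['im'],z['P']; S=st(P)*1000
hsv=cv2.cvtColor(im,cv2.COLOR_RGB2HSV)
for v in (25,30,35,40,44):
    print(v,[(u,int(hsv[v,u,2]),np.round(S[v,u],0).astype(int).tolist()) for u in range(154,172,2)])
k=S[18:32,262:277].reshape(-1,3); print('knob',np.round(np.median(k,0),1))
go([.5029,.2025,.045],-4.2)
E
```

```text
25 [(154, 146, [86, 23, 20]), (156, 73, [87, 23, 17]), (158, 25, [87, 22, 16]), (160, 38, [87, 20, 17]), (162, 36, [87, 19, 16]), (164, 36, [87, 18, 15]), (166, 163, [86, 15, 20]), (168, 179, [86, 13, 21]), (170, 177, [86, 12, 21])]
30 [(154, 138, [83, 24, 21]), (156, 112, [83, 23, 19]), (158, 26, [84, 22, 16]), (160, 31, [84, 21, 15]), (162, 40, [84, 19, 16]), (164, 31, [84, 18, 15]), (166, 99, [83, 15, 19]), (168, 180, [82, 13, 21]), (170, 179, [83, 12, 20])]
35 [(154, 175, [79, 24, 21]), (156, 127, [79, 22, 21]), (158, 36, [80, 23, 16]), (160, 27, [80, 21, 17]), (162, 33, [80, 19, 18]), (164, 39, [80, 18, 16]), (166, 56, [80, 17, 15]), (168, 177, [79, 14, 21]), (170, 178, [79, 12, 21])]
40 [(154, 182, [76, 24, 22]), (156, 145, [76, 23, 20]), (158, 64, [77, 23, 17]), (160, 0, [77, 22, 16]), (162, 37, [77, 20, 16]), (164, 38, [77, 18, 17]), (166, 39, [77, 17, 16]), (168, 167, [76, 15, 20]), (170, 183, [76, 12, 22])]
44 [(154, 181, [74, 25, 21]), (156, 155, [74, 23, 21]), (158, 97, [74, 22, 20]), (160, 19, [74, 22, 16]), (162, 11, [74, 20, 17]), (164, 38, [74, 19, 16]), (166, 31, [74, 18, 16]), (168, 164, [74, 15, 21]), (170, 179, [74, 13, 21])]
knob [ 79.5 -59.5  45.9]
t 7.9 q [0.234, 0.379, -0.338, 0.853, 0.0, -2.828] ee [0.5038 0.2026 0.0468] F [-0.03  0.04  0.04] w 0.04975563347482108
shift cm [-0.09  0.01  0.18] rot [-0.     0.    -0.006]
M [[0.997, -0.079, -0.0], [-0.079, -0.997, 0.0], [-0.0, -0.0, -1.0]]
```

{"method": "send_rows", "body": {"series": "-0.1 0 0.1 0 0 0 3; -0.1 0 0.1 0 0 0 1; -0.1 0 0.1 0 0 0 0.5; -0.1 0 0.1 0 0 0 0.5; -0.1 0 0.1 0 0 0 0.5; -0.1 0 0.1 0 0 0 0.5", "force": 45}}

```text
clock: 8.65
ee_pos: [0.503, 0.2027, 0.0463]
eef_rot: [0.999, -0.04, 0.0, -0.0]
force: [-1.5, -0.7, 5.5]
width: 0.0134
grip_force: 44.9
```

```bash
python3 - <<'E'
from h import *
p=env.state()['ee_pos']; d=R2@np.array([0,.079]); go([p[0]+d[0],p[1]+d[1],p[2]],-4.2); print(env.state()['grip_force'])
print(1000*st(p))
E
```

```text
t 8.65 q [0.235, 0.378, -0.342, 0.85, 0.0, -2.827] ee [0.503  0.2027 0.0463] F [-1.46 -0.71  5.46] w 0.013375157084600353
shift cm [-0.05 -7.9   0.  ] rot [-0.    -0.001 -0.006]
M [[0.997, -0.079, 0.001], [-0.079, -0.997, 0.0], [0.001, -0.0, -1.0]]
44.94004189968109
[-51.74809331 -58.79026865  46.31964442]
```

{"method": "send_rows", "body": {"series": "0 -0.6 0 0 0 0 0.5; 0 -1.6 0 0 0 0 0.5; 0 -2.6 0 0 0 0 0.5; 0 -3.6 0 0 0 0 0.5; 0 -4.6 0 0 0 0 0.5; 0 -5.6 0 0 0 0 0.5; 0 -6.6 0 0 0 0 0.5; 0 -7 0 0 0 0 0.5"}}

```text
clock: 9.65
ee_pos: [0.5081, 0.2723, 0.0463]
eef_rot: [0.999, -0.04, 0.0, 0.0]
force: [-2.4, -3.1, 7.0]
width: 0.0135
grip_force: 45.3
```

{"method": "send_rows", "body": {"series": "0 0 0 0 0 0 0.5; 0 0 0 0 0 0 0.5"}}

```text
clock: 9.9
ee_pos: [0.5082, 0.2727, 0.0463]
eef_rot: [0.999, -0.039, 0.0, -0.0]
force: [-3.1, 0.1, 5.0]
width: 0.0134
grip_force: 45.1
```

```bash
python3 - <<'E'
from h import *
s=env.state(); print(1000*st(s['ee_pos']),R2.T@s['force'][:2],s['force'],s['width'],s['grip_force'])
hand('wrist','w5',(-.03,.04)); hand('top','t5',(-.03,.04)); 
E
```

```text
[-51.70304149  11.48099056  46.33122308] [-3.13329862 -0.09140556] [-3.13157845  0.13831706  5.0102291 ] 0.01342916900890961 45.145313143730164
wrist handle 3416 [[-60.7, -7.8, 71.1], [-44.4, 11.1, 80.6], [-39.2, 30.2, 89.4]]
wrist cam 10846 [[18.3, 9.8, 105.8], [34.4, 18.9, 107.8], [53.7, 28.2, 109.1]]
top cam 112 [[77.6, 14.0, 102.6], [94.0, 21.1, 108.6], [109.6, 27.1, 111.5]]
```

View pics/w5.png

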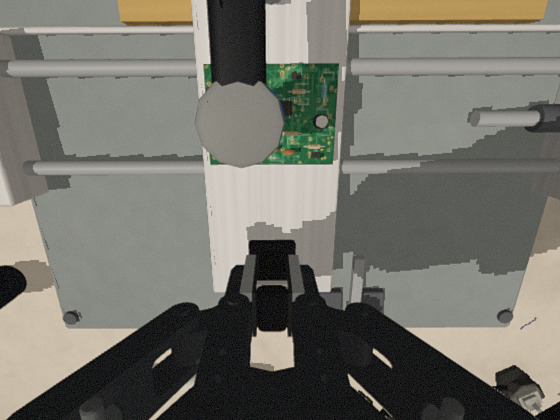

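The handle is held at (272,300), and the board is passing under the lens at (240,122). I'll approach the notch in small steps and read the force along the rails.

{"method": "send_rows", "body": {"series": "0 -0.15 0 0 0 0 0.5; 0 -0.3 0 0 0 0 0.5; 0 -0.4 0 0 0 0 0.5; 0 -0.4 0 0 0 0 0.5"}}

```text
clock: 10.5
ee_pos: [0.5085, 0.2769, 0.0463]
eef_rot: [0.999, -0.039, 0.0, -0.001]
force: [-2.3, 1.3, 5.2]
width: 0.0131
grip_force: 45.1
```

{"method": "send_rows", "body": {"series": "0 -0.1 0 0 0 0 0.5; 0 -0.1 0 0 0 0 0.5"}}

```text
clock: 10.75
ee_pos: [0.5086, 0.2783, 0.0463]
eef_rot: [0.999, -0.039, 0.0, -0.001]
force: [-2.7, 3.2, 4.6]
width: 0.0137
grip_force: 45.1
```

{"method": "send_rows", "body": {"series": "0 -0.1 0 0 0 0 0.5; 0 -0.1 0 0 0 0 0.5"}}

```text
clock: 11.0
ee_pos: [0.5087, 0.2799, 0.0463]
eef_rot: [0.999, -0.039, 0.0, -0.002]
force: [-1.4, 5.2, 4.9]
width: 0.0132
grip_force: 44.9
```

{"method": "send_rows", "body": {"series": "0 -0.1 0 0 0 0 0.5; 0 -0.1 0 0 0 0 0.5"}}

```text
clock: 11.25
ee_pos: [0.5088, 0.2805, 0.0463]
eef_rot: [0.999, -0.039, 0.0, -0.001]
force: [-1.6, 3.4, 5.6]
width: 0.0131
grip_force: 45.0
```

```bash
python3 - <<'E'
from h import *
s=env.state(); print(1000*st(s['ee_pos']),R2.T@s['force'][:2],s['width'])
E
```

```text
[-51.63897101  19.31415183  46.31299115] [-1.85828813  3.31783855] 0.013093018648351837
```

{"method": "send_rows", "body": {"series": "0 -0.05 0 0 0 0 0.5; 0 -0.05 0 0 0 0 0.5"}}

```text
clock: 11.5
ee_pos: [0.5088, 0.2807, 0.0463]
eef_rot: [0.999, -0.039, 0.0, -0.001]
force: [-2.3, 1.4, 5.9]
width: 0.0134
grip_force: 45.1
```

{"method": "send_rows", "body": {"series": "0 -0.05 0 0 0 0 0.5; 0 -0.05 0 0 0 0 0.5; 0 -0.05 0 0 0 0 0.5"}}

```text
clock: 11.88
ee_pos: [0.5088, 0.2808, 0.0463]
eef_rot: [0.999, -0.039, 0.0, -0.0]
force: [-2.8, 1.3, 5.8]
width: 0.0133
grip_force: 45.2
```

```bash
python3 - <<'E'
from h import *
s=env.state(); print(1000*st(s['ee_pos']),R2.T@s['force'][:2],s['width'])
hand('wrist','w6',(-.03,.04))
z=np.load('w6.npz'); im,P=z['im'],z['P']; S=st(P)*1000
# knob on carriage / carriage plate edges at z~36, x in -30..60
Q=S.reshape(-1,3); q=Q[(abs(Q[:,2]-37)<3)&(Q[:,0]>-65)&(Q[:,0]<-30)]; print('plate',len(q),np.percentile(q[:,1],[1,2,98,99]))
w=np.load('w4.npz'); Q=st(w['P']).reshape(-1,3)*1000; q=Q[(abs(Q[:,2]-37)<3)&(Q[:,0]>-65)&(Q[:,0]<-30)]; print('plate before',len(q),np.percentile(q[:,1],[1,2,98,99]))
E
```

```text
[-51.66939209  19.5348401   46.31325163] [-2.84438873  1.12557872] 0.013321427914831572
wrist handle 3357 [[-60.7, 0.2, 71.1], [-44.4, 19.1, 80.6], [-39.3, 36.9, 89.2]]
wrist cam 10809 [[18.3, 10.0, 106.0], [34.3, 19.2, 107.8], [53.7, 28.4, 109.1]]
plate 4370 [-15.00425218 -14.50081527  53.04978807  53.52819144]
plate before 2622 [-93.55902766 -93.08170826 -25.59603848 -25.10290264]
```

{"method": "send_rows", "body": {"series": "0 -0.05 0 0 0 0 0.5; 0 -0.05 0 0 0 0 0.5; 0 -0.05 0 0 0 0 0.5"}}

```text
clock: 12.3
ee_pos: [0.5088, 0.2808, 0.0463]
eef_rot: [0.999, -0.04, 0.0, -0.0]
force: [-2.9, -0.2, 6.5]
width: 0.0135
grip_force: 45.3
```

```bash
python3 - <<'E'
from h import *
s=env.state(); print(1000*st(s['ee_pos']),R2.T@s['force'][:2],s['width'],s['clock'])
hand('scene','s6',(-.03,.04))
im=np.load('s6.npz')['im']; cv2.imwrite('pics/s6c.png',cv2.resize(im[150:310,180:440],None,fx=3,fy=3)[:,:,::-1])
E
```

```text
[-51.66293976  19.61801457  46.3262653 ] [-2.83203697 -0.37480873] 0.013510988020315374 12.3
scene handle 23 [[-62.6, 24.4, 77.9], [-56.9, 28.5, 85.2], [-54.0, 38.0, 89.8]]
scene cam 453 [[17.3, 6.8, 99.8], [53.8, 13.5, 108.7], [107.8, 24.0, 111.5]]
```

View pics/s6c.png

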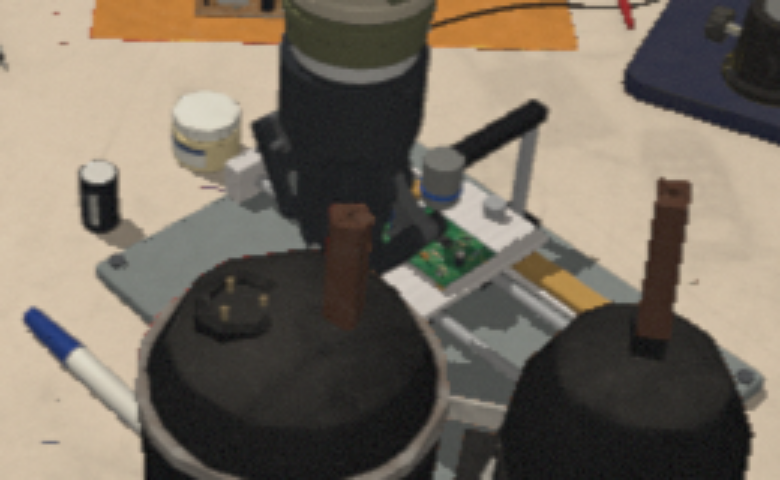

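The scene crop shows the gripper on the handle, the carriage under the small camera (lens at (442,175)), and the jar, capacitor and marker undisturbed. Force along the rails is about zero and the carriage no longer moves with small pushes, so it is seated in the notch.

```bash
python3 -c "
from h import *
print(env.sign_off())"
```

```text
the job is handed in; nothing more can be done
None
```

I pressed the plunger to its stop, which freed the carriage. I then slid the carriage by its handle into the notch, and handed the job in at 12.3 s with the handle still gripped; the jar, capacitor and marker were left alone.

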